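# Slide the serving paddle out so its handle hangs over the block's edge

### The job

The thin serving paddle lies on the butcher's block with a shot glass standing on it. Slowly push the paddle by its blade with your fingers, without gripping or lifting it and without touching its handle or the glass, until the whole handle hangs out straight over the block's front edge (the long side nearest the robot, to which the handle points) while the blade still lies wholly on the block, its shoulders (where the handle begins) level with the edge. Keep the glass standing where it is on the blade, leave everything else as it stands, and finish with your hand clear.

Things in the scene. Friction and masses are not known exactly. Their poses are not given: they have to be found in the camera images.
- block: Dark wooden butcher's block, 260 (x) x 340 (y) x 40 (z) mm, with small rubber feet; it is fixed and cannot slide. Origin: centre of its underside, 3 mm above z = 0 (it bridges the shallow draining recess). Its -x side is the front edge, one of its two 340 mm sides, the one nearest the robot; its top is 40 mm above the origin. (The hand starts beside the 0.31 m tall sink tap: rise first.)
- block_front_edge (a point): Middle of the block's front top edge: 130 mm from the block's centre along its -x, 40 mm up. Axes as the block's: +x points from the edge in over the block, y along the edge, z up.
- board: Pale wooden serving paddle, loose, about 0.18 kg, lying flat on the block. Blade 120 (x) x 110 (y) x 10 mm thick, with two thin darker stripes; a handle sticks out 60 mm from the middle of the blade's -x edge. Origin: centre of the blade's underside; the straight back edge is 60 mm from it along +x. Starts on the block, handle towards the front edge, up to 0.25 rad askew.
- board_handle: The paddle's handle, part of it: a neck 20 mm wide ending in a round loop 30 mm across with a 12 mm hole, 60 mm long in all and 10 mm thick, pointing along the paddle's -x. Origin: on the underside at the shoulders, where it meets the blade.
- board_shoulder (a point): Middle of the paddle's shoulder line (the blade's -x edge, where the handle begins), on the underside: 60 mm from the paddle's origin along its -x. Axes as the paddle's.
- glass: Small clear shot glass, 49 mm across, 61 mm tall, 0.07 kg, standing loose on the front half of the blade. Origin: centre of its underside.
- garlic: Garlic bulb, 48 x 50 x 51 mm, loose, on the block beside the paddle. Origin: centre of its underside.
- jar: Spice jar with a dark cap, 41 mm across, 105 mm tall, loose, on the block at the other side of the paddle. Origin: centre of its underside.
- tin: Food tin, 57 mm across, 72 mm tall, loose, on the worktop left of the block. Origin: centre of its underside.
- keys: Bunch of keys lying flat, 104 x 115 x 8 mm, on the worktop left of the block, nearer the robot. Origin: centre of its underside.
There are look-alikes about, which are no part of the job. Leave any blue or purple look-alike of the glass alone.

How it is judged:
At the end, for the whole second after the job is handed in: The paddle lies flat and at rest on the block with its shoulder line within 10 mm of the block's front edge (so the 60 mm handle hangs out), within 0.14 rad (8 degrees) of square to it and its middle within 100 mm of the middle of the edge; the glass stands upright on the blade (x of board_shoulder in the frame of block_front_edge between -0.01 and 0.01 m and y of board_shoulder in the frame of block_front_edge between -0.1 and 0.1 m and z of board_shoulder in the frame of block_front_edge between -0.004 and 0.004 m and angle between the x axis of board and the x axis of block, either way round below 0.14 rad and angle between board's own z axis and vertical below 0.05 rad and linear speed of board below 0.01 m/s and angle between glass's own z axis and vertical below 0.1 rad and z of glass in the frame of board below 0.014 m); the robot touches nothing.
It fails at once if the paddle is lifted, tipped, or shoved fast (over 0.3 m/s) (z of board in the frame of block_front_edge above 0.01 m or angle between board's own z axis and vertical above 0.15 rad or linear speed of board above 0.3 m/s).
It fails at once if the handle is touched (contact force between any of the fingers, the arm and board_handle above 0.5 N).
It fails at once if the glass is touched (contact force between any of the fingers, the arm and glass above 0.3 N).
It fails at once if the glass tips, is lifted, or slides out of the part of the blade where it may start, by more than 20 mm (angle between glass's own z axis and vertical above 0.3 rad or z of glass in the frame of board above 0.025 m or x of glass in the frame of board above 0.008 m or x of glass in the frame of board below -0.048 m or y of glass in the frame of board above 0.04 m or y of glass in the frame of board below -0.04 m).
It fails at once if the garlic bulb, spice jar, food tin, keys: one of these is moved by more than 15 mm or tipped (distance of any of garlic, jar, tin, keys from where it was at the start of the episode above 0.015 m or angle between any of garlic, jar, tin, keys's own z axis and vertical above 0.3 rad).
It also fails if it takes over 45 s, if anything falls off the work surface, if the arm or the gripper's body presses on something with over 40 N, if the wrist force passes 120 N, or if a joint passes its speed limit or range.

### The arm

A 6-joint arm with a two-finger parallel gripper is mounted at the origin on a cart in front of the work surface, level with it; the furniture and walls round the work are solid. World frame = base frame: x ahead of the robot, y to its left, z up, the work surface at z = 0. Lengths are in m, angles in rad, forces in N, time in s.
With the tool pointing down it reaches from about 0.3 to 0.775 m from the base axis. Payload 14.6 kg.
Tool frame: the origin (TCP) lies at the very end of the fingers, on their centre line; the grasp point (between the pads) lies 19 mm behind it; z points along the fingers, y is the line along which they close (so a half turn about z gives the same grasp; the last joint's range is limited). The gripper opens to 94 mm and grips with 3 to 60 N. Pads are 16 mm wide; open, the fingers measure 119 mm over their backs; the gripper's body (75 mm by 177 mm) begins 78 mm behind the grasp point.
Start: joints at [1.191, 0.3, 1.521, -0, 1.321, -0.067], TCP at [0.169, 0.523, 0.205] pointing down, gripper open.
Joint ranges: [-3.03, 3.03], [-0.79, 2.21], [0.23, 2.52], [-1.04, 4.18], [0, 3.07], [-2.55, 2.55]. Speed limits (rad/s): [2.22, 2.22, 2.57, 3.14, 3.14, 3.14].

### API

Orientations are given as a unit quaternion [x, y, z, w].
In Python, from rig import arm gives the robot as it stands. The module is installed in compiled form; this text tells all that it offers.
- The arm moves only by the shell command python3 -m creep 'ROWS' [FORCE]. ROWS is JSON, a list of rows, each an object of numbers: "dx", "dy", "dz": the shift along the tool's x, y, z in units of 60 mm (1.0 is 60 mm); "wx", "wy", "wz": the turn, a rotation vector about the tool's x, y, z in units of 5 degrees (1.0 is 5 degrees); "fingers": the opening, from -1 (shut) to 1 (fully open). In form: [{"dx": .., "dy": .., "dz": .., "wx": .., "wy": .., "wz": .., "fingers": ..}, ...]. A call has 1 to 8 rows; each row is the pose to reach, as a shift and turn from the pose commanded when the call began, along the tool's axes at that moment; what a row does not reach only later rows make up. A row lasts 1/8 s, in which the tool goes at most 62.5 mm and 10.7 degrees, less where a joint would pass 70% of its speed; a pose out of reach is approached as far as the arm can. A call with a gripper value outside its range is refused whole. The fingers move at their own pace and stop on an object; FORCE is the grip in N (left out, the last holds). Time passes only in rows, so rows that repeat a pose let the fingers close. It gives the time, the measured TCP pose, the force, the opening and the grip force at its end, in the units of the state.
- arm.get_obs(): the state, without advancing time (a new reading comes with each control period).
- arm.capture(name): name is "scene" or "top" or "wrist"; returns the picture (400x640x3 uint8, red, green, blue); there is no depth.
- arm.camera_model(name): a dict with "fx", "fy", "cx", "cy" (pixels), "R" (3x3) and "t" (3): a world point X has camera coordinates R X + t. Camera axes: x right, y down, z forward; pixel columns grow to the right and rows downward; lengths in m; the calibration is good to about 2 mm. A picture is of the moment at which its call begins: read the wrist's pose just before it. camera_model takes no time and is no camera call; for the wrist camera it gives the pose at the moment of the call.
- arm.close_job(): hands the job in; it is judged then, once.
The state is a dict: "clock": time; "joint_positions": joint angles; "joint_vel": joint speeds; "effort": joint torques, N m; "eef_pos": TCP position; "orientation": TCP orientation; "wrist_force": force on the tool from outside, world axes, zero at the start; "wrist_torque": the same for the moment, N m; "width": finger opening in m; "gripper_force": force on a finger pad.
Only numpy, scipy, OpenCV 4.12 (cv2) and the standard library are available. Lean on these libraries where they do the work, as an engineer would, in place of code of your own. Each camera call takes 0.05 s, during which the arm holds its last target. There are 200 camera calls.

## Working session

There is one attempt and no reset: what is moved stays moved. The work goes in short steps, Python scripts to look and compute and a shell command to move; the robot and the scene stay as the last step left them, time stands still between calls to the robot, and variables do not carry over. Pictures are saved under pics/ and viewed, at most 10 in all, crops included, and the job is handed in when it is done.

```bash
mkdir -p pics; python3 - <<'E'
from rig import arm
import cv2
for n in("scene","top"):
    cv2.imwrite(f"pics/{n}0.png",arm.capture(n)[:,:,::-1])
    m=arm.camera_model(n);print(n,m)
o=arm.get_obs();print(o["clock"],o["eef_pos"],o["orientation"],o["width"],o["wrist_force"])
E
```

```text
scene {'fx': 384.0948398337109, 'fy': 384.0948398337109, 'cx': 316.1494840556957, 'cy': 195.7958323803981, 'R': array([[ 0.8646808 , -0.50231258,  0.00303059],
       [-0.26144706, -0.45519013, -0.85114475],
       [ 0.42892021,  0.73517618, -0.52492231]]), 't': array([-0.44852654,  0.20409994,  0.78255268])}
top {'fx': 388.461851285286, 'fy': 388.461851285286, 'cx': 314.0920802365122, 'cy': 204.55559151567977, 'R': array([[ 0.01481836, -0.99956809, -0.02537826],
       [-0.98756243, -0.01065768, -0.15686572],
       [ 0.15652749,  0.02738711, -0.98729382]]), 't': array([0.0419026 , 0.53716968, 1.05643823])}
0.1 [0.16914125 0.52310984 0.20495581] [ 1.55772879e-01  9.87792773e-01 -4.81953814e-04 -1.24308441e-04] 0.09392526723786028 [-0.60824767 -0.19246891  0.27734522]
```

View pics/top0.png

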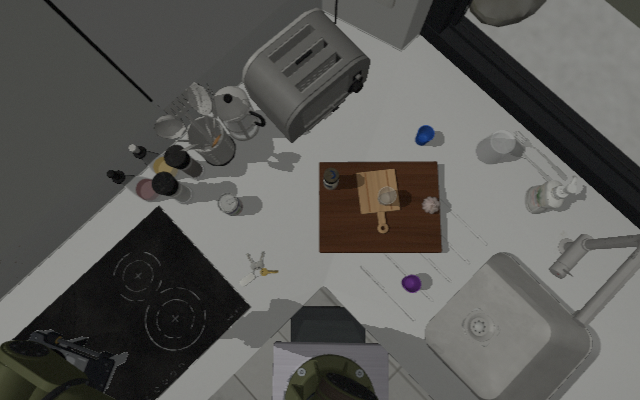

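View pics/scene0.png

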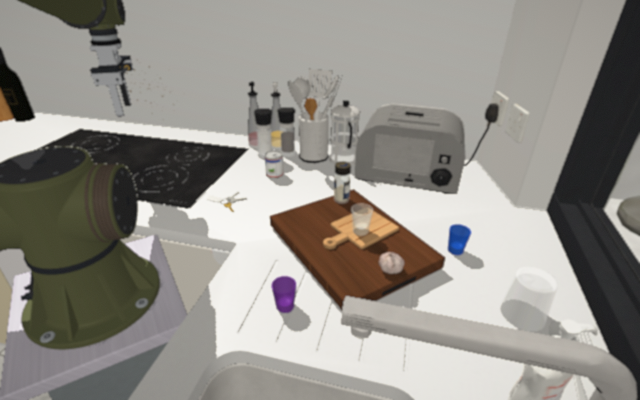

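Top view: block spans about (320,162)–(441,252). The paddle's blade is at (378,190) with the handle loop at (382,229), the glass at (388,197), the jar at (331,178) and the garlic at (431,205). I'll zoom in for exact corners.

```bash
python3 - <<'E'
import cv2
i=cv2.imread("pics/top0.png")[155:260,312:450]
cv2.imwrite("pics/crop0.png",cv2.resize(i,None,fx=5.7,fy=5.7,interpolation=cv2.INTER_CUBIC))
E
```

```text
(no output)
```

View pics/crop0.png

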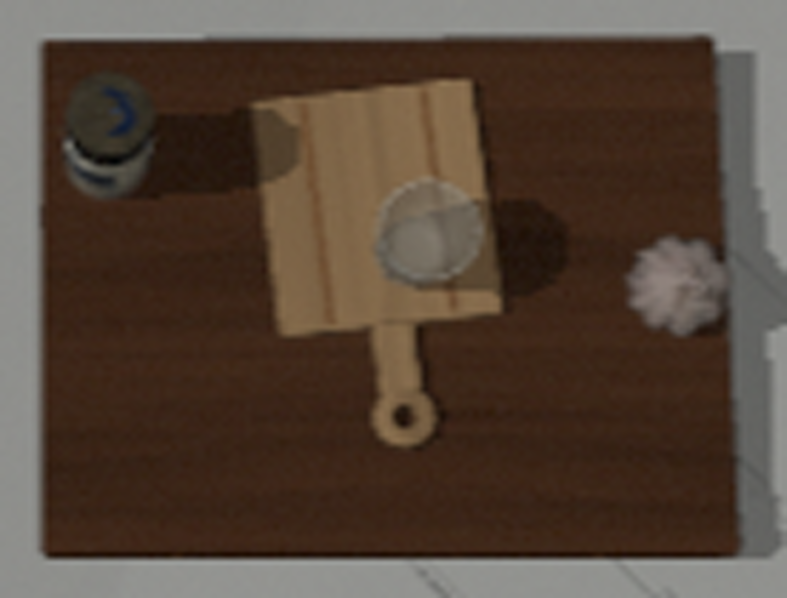

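Crop: blade corners are at (252,102), (472,80), (502,312) and (280,334). Block corners are at (43,40), (712,38), (740,553) and (43,555). The glass base centre is near (415,245), the jar foot near (108,170), the garlic near (677,290).

```bash
cat > h.py <<'E'
import numpy as np
def ray(m,uv,z):
    uv=np.atleast_2d(uv).astype(float); R,t=np.array(m["R"]),np.array(m["t"])
    d=np.c_[(uv[:,0]-m["cx"])/m["fx"],(uv[:,1]-m["cy"])/m["fy"],np.ones(len(uv))]@R
    c=-R.T@t
    return c+d*((z-c[2])/d[:,2])[:,None]
def proj(m,X):
    c=np.atleast_2d(X)@np.array(m["R"]).T+m["t"]
    return np.c_[c[:,0]/c[:,2]*m["fx"]+m["cx"],c[:,1]/c[:,2]*m["fy"]+m["cy"]]
E
python3 - <<'E'
from rig import arm
from h import *
np.set_printoptions(precision=4,suppress=True)
m=arm.camera_model("top")
f=lambda p:(np.array(p)+.5)/5.7-.5+[312,155]
b=ray(m,f([(252,102),(472,80),(502,312),(280,334)]),.053)
k=ray(m,f([(43,40),(712,38),(740,553),(43,555)]),.043)
print("blade",b[:,:2],b.mean(0),"sizes",np.linalg.norm(b-np.roll(b,-1,0),axis=1))
x=(b[0]+b[1]-b[2]-b[3])[:2];print("yaw",np.arctan2(x[1],x[0]))
print("block",k[:,:2],k.mean(0),np.linalg.norm(k-np.roll(k,-1,0),axis=1))
x=(k[0]+k[1]-k[2]-k[3])[:2];y=(k[0]+k[3]-k[1]-k[2])[:2];print("yaw",np.arctan2(x[1],x[0]),np.arctan2(-y[0],y[1]))
print("glass",ray(m,f((415,250)),.053),ray(m,f((431,230)),.114),"jar",ray(m,f((110,112)),.148),"garlic",ray(m,f((677,288)),.065),"loop",ray(m,f((403,416)),.053))
E
```

```text
blade [[ 0.6283 -0.0683]
 [ 0.6404 -0.1773]
 [ 0.5241 -0.1899]
 [ 0.5121 -0.0817]] [ 0.5762 -0.1293  0.053 ] sizes [0.1097 0.117  0.1088 0.117 ]
yaw 0.11119292371870554
block [[ 0.6619  0.0361]
 [ 0.6656 -0.2992]
 [ 0.4092 -0.3039]
 [ 0.4035  0.0328]] [ 0.5351 -0.1335  0.043 ] [0.3354 0.2565 0.3367 0.2584]
yaw 0.015432122469202987 0.013856182791869759
glass [[ 0.5544 -0.148   0.053 ]] [[ 0.5531 -0.146   0.114 ]] jar [[0.5998 0.0036 0.148 ]] garlic [[ 0.535  -0.2718  0.065 ]] loop [[ 0.4726 -0.1411  0.053 ]]
```

```bash
python3 -m creep '[{"dz":-1,"fingers":0.28},{"dz":-2,"fingers":0.28},{"dx":-0.8,"dy":-0.56,"dz":-2,"fingers":0.28},{"dx":-1.6,"dy":-1.12,"dz":-2,"wz":-1,"fingers":0.28},{"dx":-2.4,"dy":-1.67,"dz":-2,"wz":-2,"fingers":0.28},{"dx":-3.2,"dy":-2.23,"dz":-2,"wz":-3,"fingers":0.28},{"dx":-4,"dy":-2.8,"dz":-2,"wz":-3.75,"fingers":0.28},{"dx":-4.6,"dy":-3.2,"dz":-2,"wz":-3.75,"fingers":0.28}]'
```

```text
validation failed for argument at $[0]...
```

```bash
python3 -m creep '[{"dx":0,"dy":0,"dz":-1,"wx":0,"wy":0,"wz":0,"fingers":0.28},{"dx":0,"dy":0,"dz":-2,"wx":0,"wy":0,"wz":0,"fingers":0.28},{"dx":-0.8,"dy":-0.56,"dz":-2,"wx":0,"wy":0,"wz":0,"fingers":0.28},{"dx":-1.6,"dy":-1.12,"dz":-2,"wx":0,"wy":0,"wz":-1,"fingers":0.28},{"dx":-2.4,"dy":-1.67,"dz":-2,"wx":0,"wy":0,"wz":-2,"fingers":0.28},{"dx":-3.2,"dy":-2.23,"dz":-2,"wx":0,"wy":0,"wz":-3,"fingers":0.28},{"dx":-4,"dy":-2.8,"dz":-2,"wx":0,"wy":0,"wz":-3.75,"fingers":0.28},{"dx":-4.6,"dy":-3.2,"dz":-2,"wx":0,"wy":0,"wz":-3.75,"fingers":0.28}]'
```

```text
clock: 1.1
eef_pos: [0.3737, 0.2537, 0.3253]
orientation: [-0.007, 1.0, -0.0, -0.0]
wrist_force: [-0.4, 0.7, 0.3]
width: 0.0604
gripper_force: 0.0
```

```bash
python3 -m creep '[{"dx":-0.6,"dy":-0.8,"dz":0,"wx":0,"wy":0,"wz":0,"fingers":0.28},{"dx":-1.2,"dy":-1.6,"dz":0,"wx":0,"wy":0,"wz":0,"fingers":0.28},{"dx":-1.8,"dy":-2.4,"dz":0,"wx":0,"wy":0,"wz":0,"fingers":0.28},{"dx":-2.4,"dy":-3.2,"dz":0,"wx":0,"wy":0,"wz":0,"fingers":0.28},{"dx":-3,"dy":-4,"dz":0,"wx":0,"wy":0,"wz":0,"fingers":0.28},{"dx":-3.6,"dy":-4.8,"dz":0,"wx":0,"wy":0,"wz":0,"fingers":0.28},{"dx":-4.2,"dy":-5.6,"dz":0,"wx":0,"wy":0,"wz":0,"fingers":0.28},{"dx":-4.8,"dy":-6.4,"dz":0,"wx":0,"wy":0,"wz":0,"fingers":0.28}]'
```

```text
clock: 2.1
eef_pos: [0.6671, -0.1258, 0.3251]
orientation: [-0.007, 1.0, 0.0, -0.0]
wrist_force: [-0.1, -0.2, -0.0]
width: 0.0601
gripper_force: 0.0
```

```bash
python3 -m creep '[{"dx":-0.05,"dy":-0.03,"dz":0.7,"wx":0,"wy":0,"wz":0,"fingers":0.28},{"dx":-0.05,"dy":-0.03,"dz":1.4,"wx":0,"wy":0,"wz":0,"fingers":0.28},{"dx":-0.05,"dy":-0.03,"dz":2.2,"wx":0,"wy":0,"wz":0,"fingers":0.28},{"dx":-0.05,"dy":-0.03,"dz":2.9,"wx":0,"wy":0,"wz":0,"fingers":0.28},{"dx":-0.05,"dy":-0.03,"dz":2.9,"wx":0,"wy":0,"wz":0,"fingers":0.28}]'
python3 - <<'E'
from rig import arm
from h import *
import cv2
m=arm.camera_model("wrist")
w=arm.capture("wrist")[:,:,::-1];t=arm.capture("scene")[120:320,240:480,::-1]
cv2.imwrite("pics/w1.png",w);cv2.imwrite("pics/s1.png",cv2.resize(t,None,fx=3,fy=3,interpolation=cv2.INTER_CUBIC))
import pickle;pickle.dump(m,open("w1.pkl","wb"))
E
```

```text
clock: 2.72
eef_pos: [0.6679, -0.1255, 0.148]
orientation: [-0.007, 1.0, 0.001, -0.003]
wrist_force: [0.1, 1.2, 0.5]
width: 0.0602
gripper_force: 0.0
```

View pics/w1.png

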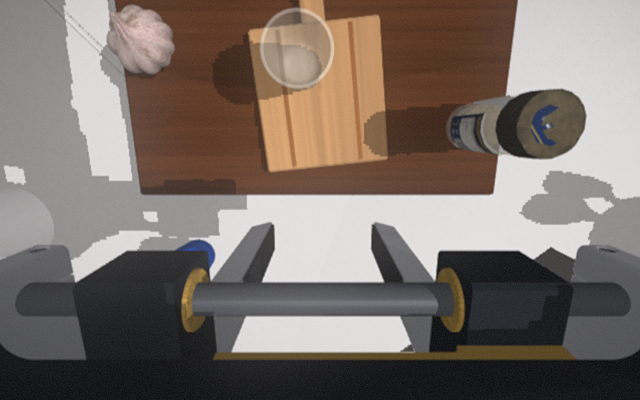

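View pics/s1.png

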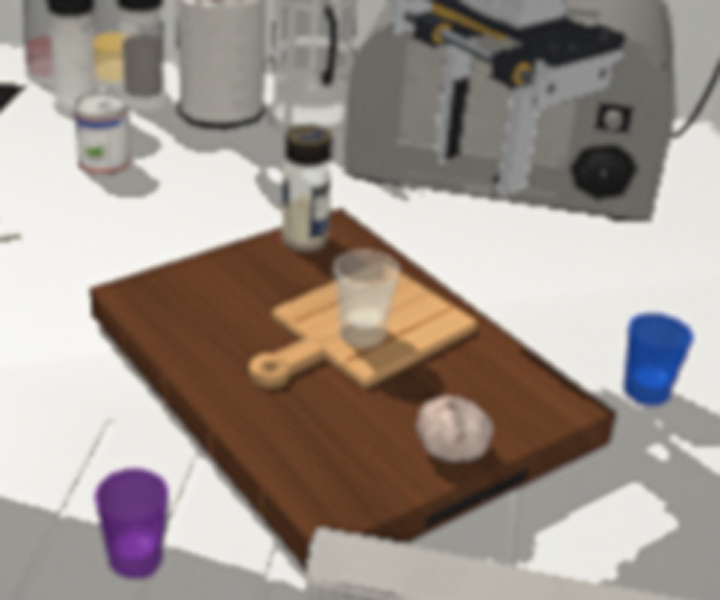

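Wrist view: blade corners are at (270,172), (387,159), (380,15) and (249,31). The block's back corners are at (142,194) and (494,193). The fingers are behind the blade and clear of it. The scene view agrees, with the glass upright.

```bash
python3 - <<'E'
from h import *
import pickle
np.set_printoptions(precision=4,suppress=True)
m=pickle.load(open("w1.pkl","rb"))
b=ray(m,[(387,159),(270,172),(249,31),(380,15)],.053);k=ray(m,[(494,193),(142,194)],.043)
print(b[:,:2],np.linalg.norm(b-np.roll(b,-1,0),axis=1),k[:,:2],"cam",-np.array(m["R"]).T@m["t"])
d=b[0]-b[1];print(np.arctan2(-d[0],d[1])); d=k[0]-k[1];print(np.arctan2(-d[0],d[1]))
E
```

```text
[[ 0.6278 -0.0673]
 [ 0.641  -0.1731]
 [ 0.5242 -0.1876]
 [ 0.5108 -0.0801]] [0.1066 0.1176 0.1083 0.1177] [[ 0.6596  0.0394]
 [ 0.6652 -0.2978]] cam [ 0.6036 -0.1263  0.3285]
0.12443751721910835
0.016454465249227213
```

```bash
python3 -m creep '[{"dx":0,"dy":-0.02,"dz":0.6,"wx":0,"wy":0,"wz":0,"fingers":0.28},{"dx":0,"dy":-0.02,"dz":1.1,"wx":0,"wy":0,"wz":0,"fingers":0.28},{"dx":0,"dy":-0.02,"dz":1.45,"wx":0,"wy":0,"wz":0,"fingers":0.28},{"dx":0,"dy":-0.02,"dz":1.65,"wx":0,"wy":0,"wz":0,"fingers":0.28},{"dx":0,"dy":-0.02,"dz":1.68,"wx":0,"wy":0,"wz":0,"fingers":0.28},{"dx":0,"dy":-0.02,"dz":1.68,"wx":0,"wy":0,"wz":0,"fingers":0.28}]'
```

```text
clock: 3.58
eef_pos: [0.6698, -0.1272, 0.0517]
orientation: [-0.007, 1.0, -0.0, 0.001]
wrist_force: [-0.1, 0.9, -0.8]
width: 0.06
gripper_force: 0.0
```

```bash
python3 -m creep '[{"dx":0,"dy":0,"dz":0.07,"wx":0,"wy":0,"wz":0,"fingers":0.28},{"dx":0.03,"dy":0,"dz":0.07,"wx":0,"wy":0,"wz":0,"fingers":0.28},{"dx":0.1,"dy":0,"dz":0.07,"wx":0,"wy":0,"wz":0,"fingers":0.28},{"dx":0.17,"dy":0,"dz":0.07,"wx":0,"wy":0,"wz":0,"fingers":0.28},{"dx":0.24,"dy":0,"dz":0.07,"wx":0,"wy":0,"wz":0,"fingers":0.28},{"dx":0.31,"dy":0,"dz":0.07,"wx":0,"wy":0,"wz":0,"fingers":0.28},{"dx":0.38,"dy":0,"dz":0.07,"wx":0,"wy":0,"wz":0,"fingers":0.28},{"dx":0.45,"dy":0,"dz":0.07,"wx":0,"wy":0,"wz":0,"fingers":0.28}]'
```

```text
clock: 4.58
eef_pos: [0.6422, -0.1275, 0.0465]
orientation: [-0.007, 1.0, -0.0, 0.0]
wrist_force: [1.3, -0.3, -0.4]
width: 0.0601
gripper_force: 0.5
```

```bash
python3 -m creep '[{"dx":0.07,"dy":0,"dz":0,"wx":0,"wy":0,"wz":0,"fingers":0.28},{"dx":0.14,"dy":0,"dz":0,"wx":0,"wy":0,"wz":0,"fingers":0.28},{"dx":0.21,"dy":0,"dz":0,"wx":0,"wy":0,"wz":0,"fingers":0.28},{"dx":0.28,"dy":0,"dz":0,"wx":0,"wy":0,"wz":0,"fingers":0.28},{"dx":0.35,"dy":0,"dz":0,"wx":0,"wy":0,"wz":0,"fingers":0.28},{"dx":0.42,"dy":0,"dz":0,"wx":0,"wy":0,"wz":0,"fingers":0.28},{"dx":0.49,"dy":0,"dz":0,"wx":0,"wy":0,"wz":0,"fingers":0.28},{"dx":0.56,"dy":0,"dz":0,"wx":0,"wy":0,"wz":0,"fingers":0.28}]'
python3 - <<'E'
from rig import arm
import cv2,pickle
pickle.dump(arm.camera_model("wrist"),open("w2.pkl","wb"))
cv2.imwrite("pics/w2.png",arm.capture("wrist")[:,:,::-1])
E
```

```text
clock: 5.58
eef_pos: [0.6085, -0.1279, 0.0465]
orientation: [-0.007, 1.0, -0.0, 0.0]
wrist_force: [1.5, -0.3, 0.6]
width: 0.0601
gripper_force: 0.8
```

View pics/w2.png

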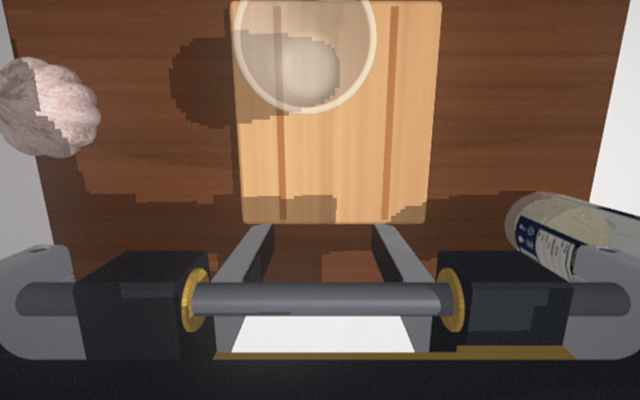

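Wrist view: the blade is square to the fingers, its back edge running from (243,223) to (426,222), and the glass is upright and clear. I'll check the geometry and keep pushing.

```bash
python3 - <<'E'
from h import *
import pickle
m=pickle.load(open("w2.pkl","rb"))
print(ray(m,[(426,222),(243,223),(441,1),(231,2)],.053)[:,:2].round(4))
E
python3 -m creep '[{"dx":0.07,"dy":0,"dz":0,"wx":0,"wy":0,"wz":0,"fingers":0.28},{"dx":0.14,"dy":0,"dz":0,"wx":0,"wy":0,"wz":0,"fingers":0.28},{"dx":0.21,"dy":0,"dz":0,"wx":0,"wy":0,"wz":0,"fingers":0.28},{"dx":0.28,"dy":0,"dz":0,"wx":0,"wy":0,"wz":0,"fingers":0.28},{"dx":0.35,"dy":0,"dz":0,"wx":0,"wy":0,"wz":0,"fingers":0.28},{"dx":0.42,"dy":0,"dz":0,"wx":0,"wy":0,"wz":0,"fingers":0.28},{"dx":0.49,"dy":0,"dz":0,"wx":0,"wy":0,"wz":0,"fingers":0.28},{"dx":0.56,"dy":0,"dz":0,"wx":0,"wy":0,"wz":0,"fingers":0.28}]'
```

```text
[[ 0.5965 -0.066 ]
 [ 0.5986 -0.1751]
 [ 0.4791 -0.069 ]
 [ 0.481  -0.1759]]
clock: 6.62
eef_pos: [0.5749, -0.1284, 0.0465]
orientation: [-0.007, 1.0, -0.0, 0.0]
wrist_force: [2.0, -0.4, 0.3]
width: 0.0603
gripper_force: 0.9
```

```bash
python3 -m creep '[{"dx":0.07,"dy":0,"dz":0,"wx":0,"wy":0,"wz":0,"fingers":0.28},{"dx":0.14,"dy":0,"dz":0,"wx":0,"wy":0,"wz":0,"fingers":0.28},{"dx":0.21,"dy":0,"dz":0,"wx":0,"wy":0,"wz":0,"fingers":0.28},{"dx":0.28,"dy":0,"dz":0,"wx":0,"wy":0,"wz":0,"fingers":0.28},{"dx":0.35,"dy":0,"dz":0,"wx":0,"wy":0,"wz":0,"fingers":0.28},{"dx":0.42,"dy":0,"dz":0,"wx":0,"wy":0,"wz":0,"fingers":0.28},{"dx":0.49,"dy":0,"dz":0,"wx":0,"wy":0,"wz":0,"fingers":0.28},{"dx":0.5,"dy":0,"dz":0,"wx":0,"wy":0,"wz":0,"fingers":0.28}]'
python3 - <<'E'
from rig import arm
import cv2
from h import *
a=cv2.resize(arm.capture("scene")[160:310,240:450,::-1],(770,550),interpolation=cv2.INTER_CUBIC)
cv2.imwrite("pics/c3.png",a)
E
```

```text
clock: 7.62
eef_pos: [0.5449, -0.1289, 0.0465]
orientation: [-0.007, 1.0, 0.0, -0.0]
wrist_force: [1.2, 0.2, 0.8]
width: 0.0602
gripper_force: 0.8
```

View pics/c3.png

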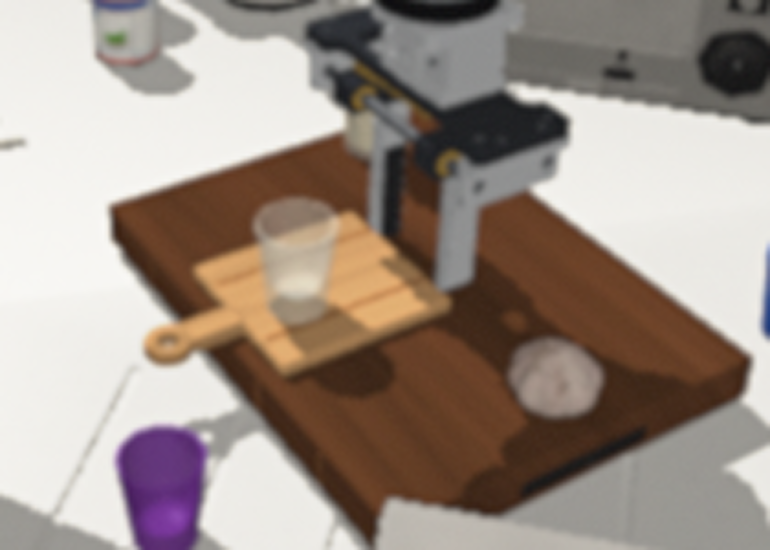

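The scene view shows the paddle square with the glass upright. Shoulder corners are at (195,270) and (287,375), just short of the front edge, which runs from (112,208) to about (345,490).

```bash
python3 - <<'E'
from rig import arm
from h import *
m=arm.camera_model("scene")
f=lambda p:(np.array(p)+.5)/3.6667-.5+[240,160]
print(ray(m,f([(195,269),(287,375),(352,212),(450,300)]),.053)[:,:2].round(4),ray(m,f([(112,207),(345,490)]),.043)[:,:2].round(4))
E
```

```text
[[ 0.4135 -0.0748]
 [ 0.4134 -0.1883]
 [ 0.5317 -0.0713]
 [ 0.5329 -0.1792]] [[ 0.4022  0.0265]
 [ 0.4002 -0.2705]]
```

```bash
python3 -m creep '[{"dx":0.05,"dy":0,"dz":0,"wx":0,"wy":0,"wz":0,"fingers":0.28},{"dx":0.1,"dy":0,"dz":0,"wx":0,"wy":0,"wz":0,"fingers":0.28},{"dx":0.15,"dy":0,"dz":0,"wx":0,"wy":0,"wz":0,"fingers":0.28},{"dx":0.18,"dy":0,"dz":0,"wx":0,"wy":0,"wz":0,"fingers":0.28},{"dx":0.18,"dy":0,"dz":0,"wx":0,"wy":0,"wz":0,"fingers":0.28},{"dx":0.1,"dy":0,"dz":0,"wx":0,"wy":0,"wz":0,"fingers":0.28},{"dx":-0.2,"dy":0,"dz":0,"wx":0,"wy":0,"wz":0,"fingers":0.28},{"dx":-0.5,"dy":0,"dz":0,"wx":0,"wy":0,"wz":0,"fingers":0.28}]'
python3 -m creep '[{"dx":-0.4,"dy":0,"dz":-0.1,"wx":0,"wy":0,"wz":0,"fingers":0.28},{"dx":-0.9,"dy":0,"dz":-0.5,"wx":0,"wy":0,"wz":0,"fingers":0.28},{"dx":-1.4,"dy":0,"dz":-1.2,"wx":0,"wy":0,"wz":0,"fingers":0.28},{"dx":-1.6,"dy":0,"dz":-2,"wx":0,"wy":0,"wz":0,"fingers":0.28},{"dx":-1.6,"dy":0,"dz":-2.8,"wx":0,"wy":0,"wz":0,"fingers":0.28},{"dx":-1.6,"dy":0,"dz":-2.8,"wx":0,"wy":0,"wz":0,"fingers":0.28}]'
python3 - <<'E'
from rig import arm
import cv2
a=cv2.resize(arm.capture("top")[180:280,340:460,::-1],(720,600),interpolation=cv2.INTER_CUBIC)
cv2.imwrite("pics/t4.png",a)
b=cv2.resize(arm.capture("scene")[160:310,240:450,::-1],(770,550),interpolation=cv2.INTER_CUBIC)
cv2.imwrite("pics/s4.png",b)
E
```

```text
clock: 8.68
eef_pos: [0.5758, -0.1284, 0.0464]
orientation: [-0.007, 1.0, 0.0, -0.0]
wrist_force: [0.2, 0.7, -0.4]
width: 0.0601
gripper_force: 0.0
clock: 9.43
eef_pos: [0.6725, -0.1272, 0.2186]
orientation: [-0.007, 1.0, -0.001, 0.003]
wrist_force: [0.8, 0.1, -0.2]
width: 0.0601
gripper_force: 0.0
```

View pics/t4.png

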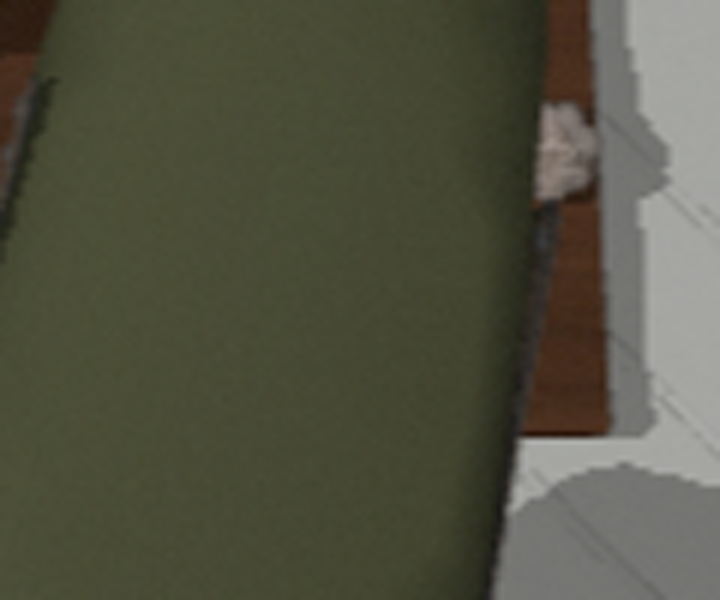

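View pics/s4.png

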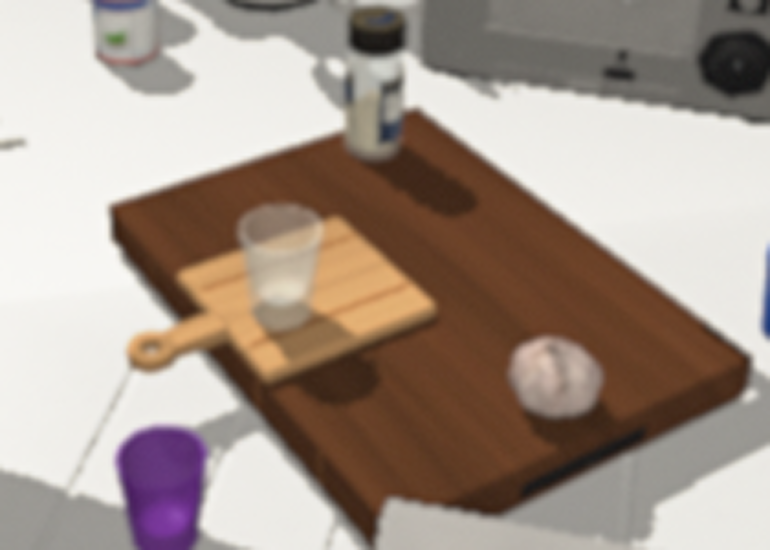

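The scene view shows the glass upright and the hand clear. Blade corners are at (178,273), (268,382), (437,307) and (340,215). Block corners are at (112,207), (415,110) and (748,358). In the top view the arm hides the paddle.

```bash
python3 - <<'E'
from rig import arm
from h import *
from scipy.optimize import least_squares
m=arm.camera_model("scene")
f=lambda p:(np.array(p)+.5)/3.6667-.5+[240,160]
def fit(uv,loc,z,g):
    def P(q):
        c,s=np.cos(q[2]),np.sin(q[2]);L=np.array(loc)
        return np.c_[q[0]+c*L[:,0]-s*L[:,1],q[1]+s*L[:,0]+c*L[:,1],np.full(len(L),z)]
    r=least_squares(lambda q:(proj(m,P(q))-f(uv)).ravel(),g);print(r.x.round(4),r.fun.round(2));return r.x
k=fit([(112,206),(415,109),(749,357)],[(-.13,.17),(.13,.17),(.13,-.17)],.043,[.535,-.13,0])
b=fit([(178,272),(268,382),(437,305),(340,214)],[(-.06,.055),(-.06,-.055),(.06,-.055),(.06,.055)],.053,[.47,-.13,0])
s=b[:2]-.06*np.array([np.cos(b[2]),np.sin(b[2])])-k[:2]
c,sn=np.cos(k[2]),np.sin(k[2]);print("shoulder in edge frame",c*s[0]+sn*s[1]+.13,-sn*s[0]+c*s[1],"yaw",b[2]-k[2])
E
```

```text
[ 0.5312 -0.134   0.0088] [-2.3  -1.09  0.44 -1.41  1.64  0.56]
[ 0.4624 -0.1276  0.0199] [-0.32  0.57 -0.03 -1.55  0.66  0.53 -0.34  0.71]
shoulder in edge frame 0.0012563134258258835 0.00635622888948139 yaw 0.011106033899723387
```

```bash
python3 -m creep '[{"dx":0,"dy":0,"dz":-0.9,"wx":0,"wy":0,"wz":0,"fingers":0.28},{"dx":0,"dy":0,"dz":-1.8,"wx":0,"wy":0,"wz":0,"fingers":0.28},{"dx":0.6,"dy":0.8,"dz":-1.8,"wx":0,"wy":0,"wz":0,"fingers":0.28},{"dx":1.2,"dy":1.6,"dz":-1.8,"wx":0,"wy":0,"wz":0,"fingers":0.28},{"dx":1.8,"dy":2.4,"dz":-1.8,"wx":0,"wy":0,"wz":0,"fingers":0.28},{"dx":2.4,"dy":3.2,"dz":-1.8,"wx":0,"wy":0,"wz":0,"fingers":0.28},{"dx":3,"dy":4,"dz":-1.8,"wx":0,"wy":0,"wz":0,"fingers":0.28},{"dx":3.6,"dy":4.8,"dz":-1.8,"wx":0,"wy":0,"wz":0,"fingers":0.28}]'
python3 -m creep '[{"dx":0.6,"dy":0.8,"dz":0,"wx":0,"wy":0,"wz":0,"fingers":0.28},{"dx":1.2,"dy":1.6,"dz":0,"wx":0,"wy":0,"wz":0,"fingers":0.28},{"dx":1.2,"dy":2.4,"dz":0,"wx":0,"wy":0,"wz":0,"fingers":0.28},{"dx":1.2,"dy":2.4,"dz":0,"wx":0,"wy":0,"wz":0,"fingers":0.28},{"dx":1.2,"dy":2.4,"dz":0,"wx":0,"wy":0,"wz":0,"fingers":0.28}]'
python3 - <<'E'
from rig import arm
import cv2
a=cv2.resize(arm.capture("top")[155:275,310:450,::-1],(700,600),interpolation=cv2.INTER_CUBIC)
cv2.imwrite("pics/t5.png",a)
E
```

```text
clock: 10.52
eef_pos: [0.4493, 0.159, 0.321]
orientation: [-0.007, 1.0, -0.0, -0.001]
wrist_force: [0.5, 0.6, -0.2]
width: 0.0604
gripper_force: 0.0
clock: 11.15
eef_pos: [0.3768, 0.3003, 0.3213]
orientation: [-0.007, 1.0, -0.001, -0.001]
wrist_force: [-0.5, 0.2, 0.2]
width: 0.06
gripper_force: 0.0
```

View pics/t5.png

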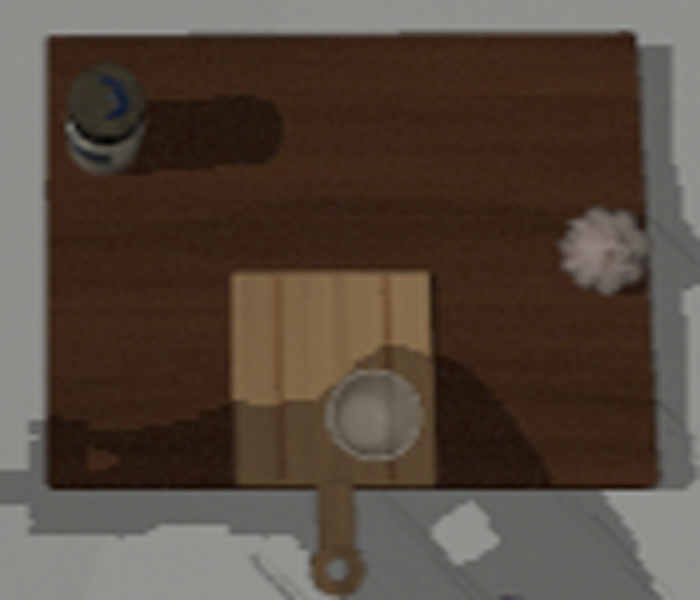

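The clear top view shows the blade square, from (232,271) to (432,271) at the back and (236,486) to (437,486) at the shoulders. The block's front edge is on row 487, and the jar, garlic and glass are all in place.

```bash
python3 - <<'E'
from rig import arm
from h import *
m=arm.camera_model("top")
f=lambda p:(np.array(p)+.5)/5-.5+[310,155]
print(ray(m,f([(232,271),(431,270),(236,485),(437,486)]),.053)[:,:2].round(4),ray(m,f([(48,35),(635,33),(49,487),(658,487)]),.043)[:,:2].round(4))
E
```

```text
[[ 0.5243 -0.0687]
 [ 0.526  -0.1792]
 [ 0.4056 -0.0706]
 [ 0.4066 -0.1803]] [[ 0.662   0.0359]
 [ 0.6658 -0.2995]
 [ 0.4034  0.0321]
 [ 0.4081 -0.3032]]
```

```bash
python3 -c "
from rig import arm
print(arm.close_job())"
```

```text
the job is handed in; nothing more can be done
None
```

I handed the job in at about 11 s of the 45 s allowed: the paddle's shoulders measure within about 1 mm of the block's front edge and it lies square to it, the glass is still standing on the blade, the jar and garlic are where they were, and the hand is clear; no verdict came back.

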